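# Set the coffee grinder one click on and start a dose

## Task

Turn the big knurled dial on top of the coffee grinder clockwise (seen from above) by one click, using fingertip friction, so that it clicks in with its white pointer at the green mark. Then press the red dose button on the grinder's top fully down and let it come up again. Only touch and push: pick nothing up, leave the cups and other things standing where they are, and do not press the button before the dial is set.

Things in the scene. Friction and masses are not known exactly. Their poses are not given: they have to be found in the camera images.
- grinder: fixed coffee grinder with an aluminium column and a pale grey flat-topped head (260 x 160 mm, top at 170 mm above the counter, reaching from 150 mm in front of to 110 mm behind the dial's axis). Origin on the counter straight below the dial's axis; x points from the button to the dial (its front with the button is at -x, towards the robot at yaw 0), z up
- dial (a joint): angle of the dial in rad, growing clockwise seen from above. Three sprung click positions 0.6 rad apart: 0 (first small white mark, where it stands at the start, perhaps not quite settled), 0.6 (larger green mark: the wanted one), 1.2 (second white mark), with end stops at -0.2 and 1.4. The spring drives it into the nearest click position when let go (it settles within about 0.04); passing a hump takes about 0.07 N m, so about 2 N of drag near the rim
- dial_top (a point): centre of the dial's flat top, 198 mm above the counter. The dial is a black disc 96 mm across and 26 mm high with a finely knurled rim, about 2 mm above the head's deck, upright axis, too wide to grip; its top is flat right out to the rim and fingertips drag it well when pressed on with 5 to 10 N. A dark grey disc in its middle is flush; the marks are painted on the deck 61 mm from the axis, on the side of the button
- pointer (a point): outer end of the white pointer line on the dial's top, 44 mm from the axis; it turns with the dial
- dose (a joint): travel of the red button in m: 0 up, 0.006 fully down; sprung, fully down takes 5 N, comes up by itself
- dose_top (a point): centre of the top of the red button, 30 mm across, standing 10 mm proud of its round aluminium housing (46 mm across, 12 mm high) on the grinder's head, 112 mm in front of the dial's axis; it is pressed straight down
- dose_cup: steel dosing cup, 58 mm across, 65 mm high, on the grinder's foot under its spout, below the overhanging head. A bystander, loose; origin at the centre of its underside
- tamper: steel coffee tamper, 58 mm across, 85 mm high, beside the grinder on its left. A bystander, loose; origin at the centre of its underside
- white_mug: white mug, 76 mm across plus handle, 85 mm high, beside the grinder on its right. A bystander, loose; origin at the centre of its underside
- blue_mug: blue mug, 76 mm across plus handle, 85 mm high, farther to the right. A bystander, loose; origin at the centre of its underside
- jar: amber jar with white cap, 70 mm across, 100 mm high, behind the grinder. A bystander, loose; origin at the centre of its underside
- tea_tin: yellow tin, 60 x 90 x 85 mm, to the right of the grinder. A bystander, loose; origin at the centre of its underside
- succulent: green succulent in a terracotta pot, 90 mm across, about 130 mm high, to the left of the grinder. A bystander, loose; origin at the centre of its underside

How it is judged:
By the outcome, as a careful person would: the job done as asked, in the order asked, and still so for the second after the job is handed in, with the robot touching nothing.
It also fails if it takes over 45 s, if anything falls off the work surface, if the arm or the gripper's body presses on something with over 40 N, if the wrist force passes 120 N, or if a joint passes its speed limit or range.

## Robot

A 6-joint arm with a two-finger parallel gripper is mounted at the origin on the work surface. World frame = base frame: x ahead of the robot, y to its left, z up, the work surface at z = 0. Lengths are in mm, angles in rad, forces in N, time in s.
With the tool pointing down it reaches from about 300 to 775 mm from the base axis. Payload 14.6 kg.
Tool frame: the origin (TCP) lies midway between the tips of the shut fingers; the grasp point (between the pads) lies 19 mm behind it; z points along the fingers, y is the direction in which the jaws open and shut (so a half turn about z gives the same grasp; the last joint's range is limited). The gripper opens to 94 mm and grips with 3 to 60 N. Pads are 16 mm wide; open, the fingers measure 119 mm over their backs; the gripper's body (75 mm by 177 mm) begins 78 mm behind the grasp point.
Start: joints at [-1.241, 0.3, 1.521, -0, 1.321, -0.067], TCP at [212.55, -507.259, 205.446] pointing down, gripper open.
Joint ranges: [-3.03, 3.03], [-0.79, 2.21], [0.23, 2.52], [-1.04, 4.18], [0, 3.07], [-2.55, 2.55]. Speed limits (rad/s): [2.22, 2.22, 2.57, 3.14, 3.14, 3.14].

## Interface

Orientations are given as [roll, pitch, yaw] about the fixed x, y, z axes, in that order (R = Rz(yaw) Ry(pitch) Rx(roll)).
In Python, from cell import manip, camera gives the robot as it stands. The module is installed in compiled form; this text tells all that it offers.
- The arm moves only by the tool jog_arm, never from a script. Its argument "commands" is a list of rows, each a list of 7 numbers: the shift along the world's x, y, z in units of 1 m (1.0 is 1 m), then the turn, a rotation vector about the world's x, y, z in units of 120 degrees (1.0 is 120 degrees), then the opening, from 0 (shut) to 1 (fully open). In form: [[x, y, z, ax, ay, az, grip], ...]. A call has exactly 10 rows; each row is the pose to reach, as a shift and turn from the pose commanded when the call began; what a row does not reach only later rows make up. A row lasts 1/8 s, in which the tool goes at most 62.5 mm and 10.7 degrees, less where a joint would pass 70% of its speed; a pose out of reach is approached as far as the arm can. A call with a number of a shift or a turn outside -1 to 1 is refused whole. A call with a gripper value outside its range is refused whole. The fingers move at their own pace and stop on an object; "grip_force" is the grip in N (left out, the last holds). Time passes only in rows, so rows that repeat a pose let the fingers close, or fill a call up. It gives the time, the measured TCP pose, the force and the opening at its end, in the units of the state.
- manip.read_state(): the state, without advancing time (a new reading comes with each control period).
- camera(name): name is "side" or "top"; returns a dict with "pixels" (384x512x3 uint8, blue, green, red), "vertical_fov" (degrees; the focal length in pixels is half the picture's height over the tangent of half this angle, whatever the lens; pixels are square), "cx", "cy" (the principal point, pixels), "rvec" (rotation vector, rad) and "tvec" (3), from world to camera coordinates, as OpenCV has them. Camera axes: x right, y down, z forward; pixel columns grow to the right and rows downward; lengths in mm; the calibration is good to about 2 mm. A picture is of the moment at which its call begins. There is no depth.
- manip.sign_off(): hands the job in, once; it reports no verdict.
The state is a dict: "clock": time; "joints": joint angles; "qd": joint speeds; "effort": joint torques, N m; "eef_pos": TCP position; "eef_rot": TCP orientation; "wrist_force": force on the tool from outside, world axes, zero at the start; "moment": the same for the moment, N m; "finger_gap": finger opening in mm.
Only numpy, scipy, OpenCV 4.12 (cv2) and the standard library are available. Lean on these libraries where they do the work, as an engineer would, in place of code of your own. Each camera call takes 0.05 s, during which the arm holds its last target.

## Working session

There is one attempt and no reset: what is moved stays moved. The work goes in short steps, Python scripts to look and compute and a tool call to move; the robot and the scene stay as the last step left them, time stands still between calls to the robot, and variables do not carry over. Pictures are saved under pics/ and viewed, and the job is handed in when it is done.

Besides the shell and the picture viewer there is one more tool, called in YAML: its name, and indented under it one key for each argument. jog_arm: Moves the arm, as the interface text tells. Its arguments: {"type":"object","properties":{"commands":{"type":"array","items":{"type":"array","items":{"type":"number"}}},"grip_force":{"type":"number"}},"required":["commands"]}

```bash
mkdir -p pics; python3 - <<'E'
from cell import manip,camera
import cv2,numpy as np
s=manip.read_state();print({k:np.round(v,3) for k,v in s.items()})
for n in("top","side"):
    c=camera(n);cv2.imwrite(f"pics/{n}0.png",c["pixels"]);np.savez(f"{n}0.npz",**c)
    print({k:v for k,v in c.items() if k!="pixels"})
E
```

```text
{'clock': np.float64(0.0), 'joints': array([-1.241,  0.3  ,  1.522,  0.   ,  1.321, -0.067]), 'qd': array([ 0.   , -0.003, -0.001,  0.   , -0.001,  0.001]), 'effort': array([-1.0000e-03, -5.3181e+01, -3.5273e+01,  7.1000e-02,  2.4000e-02,
       -0.0000e+00]), 'eef_pos': array([ 212.47 , -507.008,  204.869]), 'eef_rot': array([-3.14 , -0.   ,  0.397]), 'wrist_force': array([-0.19 ,  0.182, -0.416]), 'moment': array([-0.008,  0.012, -0.049]), 'finger_gap': np.float64(94.023)}
{'vertical_fov': 48.07611931212328, 'cx': 258.5002990097625, 'cy': 186.86079905951848, 'rvec': array([ 2.14409264, -2.18553342,  0.13111843]), 'tvec': array([1.23544463e+00, 6.19190707e+02, 1.52049395e+03])}
{'vertical_fov': 50.113802985411894, 'cx': 252.18240128948796, 'cy': 190.08611444186408, 'rvec': array([ 2.0505276 , -0.49946929,  0.29935486]), 'tvec': array([-554.26999645,  273.70720623, 1216.09945601])}
```

View pics/top0.png

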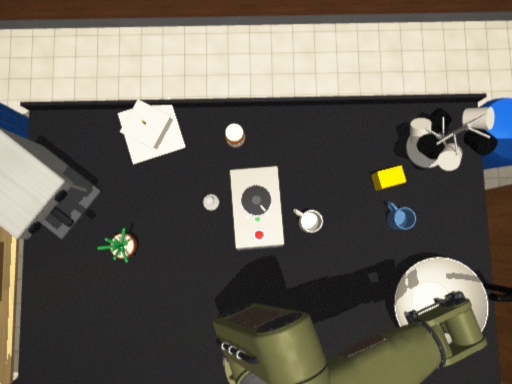

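View pics/side0.png

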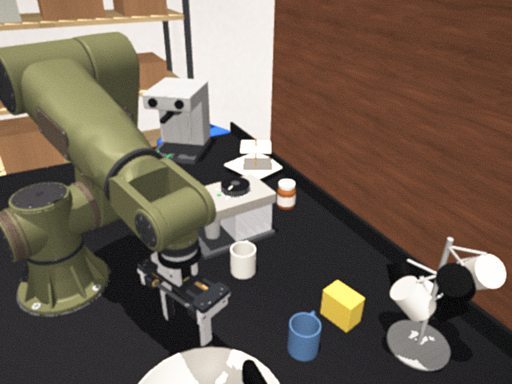

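The top view shows the head (232–284, 167–248), the dial near (256,201), the red button near (259,235) and the green mark near (257,219). I'll measure these next.

```bash
cat > h.py <<'E'
import cv2,numpy as np
def ray(c,uv,z):
    R=cv2.Rodrigues(np.array(c["rvec"]))[0];t=np.array(c["tvec"]);f=c["pixels"].shape[0]/2/np.tan(np.radians(float(c["vertical_fov"]))/2)
    C=-R.T@t;d=R.T@np.array([(uv[0]-c["cx"])/f,(uv[1]-c["cy"])/f,1]);return C+d*(z-C[2])/d[2]
def proj(c,p):
    f=c["pixels"].shape[0]/2/np.tan(np.radians(float(c["vertical_fov"]))/2)
    K=np.array([[f,0,c["cx"]],[0,f,c["cy"]],[0,0,1]],float)
    return cv2.projectPoints(np.array([p],float),np.array(c["rvec"]),np.array(c["tvec"]),K,None)[0].ravel()
def blob(m,w=None):
    v,u=np.nonzero(m);return np.array([u.mean(),v.mean()]),len(u)
def measure(c,box=(225,160,290,255)):
    p=c["pixels"].astype(int);b,g,r=p[...,0],p[...,1],p[...,2]
    B=np.zeros(b.shape,bool);B[box[1]:box[3],box[0]:box[2]]=1
    out={}
    m=B&(r>g+70)&(r>b+70);uv,n=blob(m);out["red"]=(uv,n,ray(c,uv,192))
    m=B&(g>r+40)&(g>b+25);uv,n=blob(m);out["green"]=(uv,n,ray(c,uv,170))
    return out
E
python3 - <<'E'
from h import *
c=dict(np.load("top0.npz"))
for k,v in measure(c).items():print(k,v)
p=c["pixels"];crop=p[160:255,225:290]
cv2.imwrite("pics/crop0.png",cv2.resize(crop,None,fx=6,fy=6,interpolation=cv2.INTER_CUBIC)[:,:])
g=cv2.cvtColor(p,cv2.COLOR_BGR2GRAY)
m=np.zeros_like(g);m[175:225,233:282]=(g[175:225,233:282]<100)*255
m=cv2.morphologyEx(m,cv2.MORPH_CLOSE,np.ones((5,5)))
cs=cv2.findContours(m,0,1)[0];k=max(cs,key=cv2.contourArea);e=cv2.fitEllipse(k);print("dial",e,cv2.minEnclosingCircle(k),ray(c,e[0],198),ray(c,e[0],185))
m=np.zeros_like(g);m[155:260,225:295]=(g[155:260,225:295]>110)*255
k=max(cv2.findContours(m,0,1)[0],key=cv2.contourArea);r=cv2.minAreaRect(k);print(r)
for q in cv2.boxPoints(r):print(ray(c,q,170).round(1))
s=dict(np.load("side0.npz"));x=s["pixels"][160:260,180:300];cv2.imwrite("pics/scrop0.png",cv2.resize(x,None,fx=5,fy=5,interpolation=cv2.INTER_CUBIC))
E
```

```text
red (array([258.74137931, 234.4137931 ]), 58, array([447.4678226 ,  -7.30252948, 192.        ]))
green (array([257.5       , 218.71428571]), 14, array([498.71926673,  -4.35595201, 170.        ]))
dial ((255.62255859375, 199.61404418945312), (26.981538772583008, 27.472373962402344), 32.81047821044922) ((255.8504638671875, 199.81307983398438), 14.212482452392578) [559.13945395   0.61165861 198.        ] [560.25384019   0.61448575 185.        ]
((256.4276428222656, 207.34580993652344), (80.2635726928711, 48.88383102416992), 85.42607879638672)
[664.1  87.4 170. ]
[674.1 -74.4 170. ]
[410.5 -88.8 170. ]
[401.   69.7 170. ]
```

View pics/crop0.png

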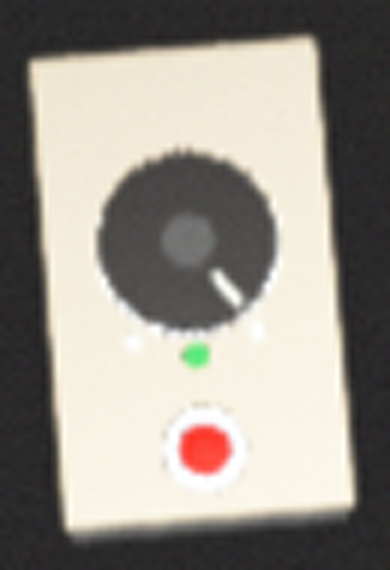

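View pics/scrop0.png

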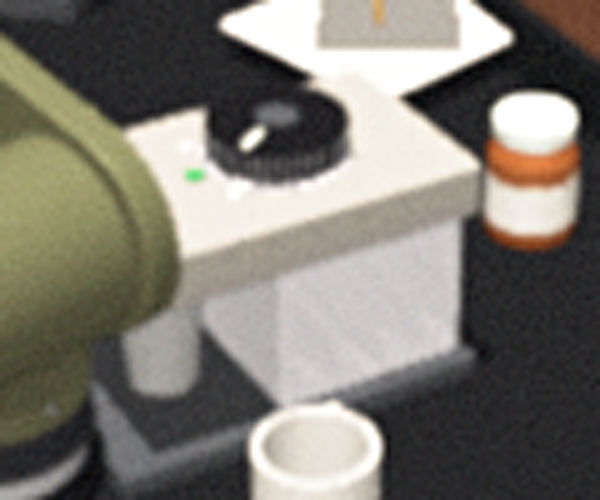

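```bash
python3 - <<'E'
from h import *
c=dict(np.load("top0.npz"))
p=c["pixels"];g=cv2.cvtColor(p,cv2.COLOR_BGR2GRAY).astype(float)
ctr=ray(c,(255.7,199.7),198)
m=np.zeros(g.shape,bool)
for v in range(180,222):
  for u in range(238,275):
    q=ray(c,(u,v),198)-ctr;r=np.hypot(q[0],q[1])
    if 16<r<44 and g[v,u]>120:m[v,u]=1
v,u=np.nonzero(m);print(len(u))
w=g[v,u]-90
P=ray(c,(np.average(u,weights=w),np.average(v,weights=w)),198)-ctr
# axis from button to dial
red=ray(c,(258.74,234.41),192);gr=ray(c,(257.5,218.7),170)
fr=red-ctr;a0=np.arctan2(fr[1],fr[0]);print("centre",ctr,"dist red",np.hypot(*fr[:2]),"green",np.hypot(*(gr-ctr)[:2]))
ag=np.arctan2(*(gr-ctr)[[1,0]]);ap=np.arctan2(*P[[1,0]])
print("yaw red",a0-np.pi,a0,"green",ag,"pointer",ap,"r",np.hypot(*P[:2]),"cw needed",(ap-a0)%6.283)
E
```

```text
18
centre [5.58856722e+02 3.67206181e-01 1.98000000e+02] dist red 111.64019979170985 green 60.276201365500526
yaw red -6.2144682791809 -3.0728756255911067 green -3.063138778597106 pointer -2.464268483282763 r 33.32739879001865 cw needed 0.6086071423083439
```

jog_arm:
  commands:
    - [0,0,0.05,0,0,0,0.65]
    - [0.05,0.07,0.05,0,0,0.08,0.65]
    - [0.1,0.14,0.05,0,0,0.16,0.65]
    - [0.15,0.21,0.05,0,0,0.24,0.65]
    - [0.2,0.28,0.05,0,0,0.32,0.65]
    - [0.25,0.35,0.05,0,0,0.4,0.65]
    - [0.28,0.4,0.05,0,0,0.46,0.65]
    - [0.31,0.45,0.05,0,0,0.5,0.65]
    - [0.33,0.48,0.05,0,0,0.5,0.65]
    - [0.347,0.508,0.04,0,0,0.5,0.65]

```text
clock: 1.35
eef_pos: [531.8, -42.0, 250.1]
eef_rot: [3.141, 0.0, 1.444]
wrist_force: [0.5, -0.5, 0.2]
finger_gap: 60.7
```

The measured distances are 111.6 mm to the button and 60.3 mm to the green mark, against 112 and 61 given. The dial needs about 0.6 rad clockwise. Now I'll finish the approach.

jog_arm:
  commands:
    - [0.015,0.02,0,0,0,0,0.65]
    - [0.027,0.042,0,0,0,0,0.65]
    - [0.027,0.042,-0.015,0,0,0,0.65]
    - [0.027,0.042,-0.03,0,0,0,0.65]
    - [0.027,0.042,-0.035,0,0,0,0.65]
    - [0.027,0.042,-0.035,0,0,0,0.65]
    - [0.027,0.042,-0.035,0,0,0,0.65]
    - [0.027,0.042,-0.035,0,0,0,0.65]
    - [0.027,0.042,-0.035,0,0,0,0.65]
    - [0.027,0.042,-0.035,0,0,0,0.65]

```text
clock: 2.6
eef_pos: [557.9, -2.0, 215.1]
eef_rot: [3.142, -0.0, 1.444]
wrist_force: [0.5, 0.7, -1.2]
finger_gap: 61.1
```

```bash
python3 - <<'E'
from cell import manip,camera
import cv2,numpy as np
s=manip.read_state();print(s["eef_pos"],s["eef_rot"],s["wrist_force"],s["finger_gap"])
a=camera("top")["pixels"][120:280,180:340];b=camera("side")["pixels"][100:260,150:310]
cv2.imwrite("pics/a1.png",cv2.resize(np.hstack([a,b]),(800,400),interpolation=cv2.INTER_CUBIC))
E
```

```text
[557.9463037   -1.95874386 215.12261495] [ 3.14150509e+00 -1.36747352e-05  1.44401698e+00] [ 0.54682638  0.67789739 -1.16049801] 61.086075853373735
```

View pics/a1.png

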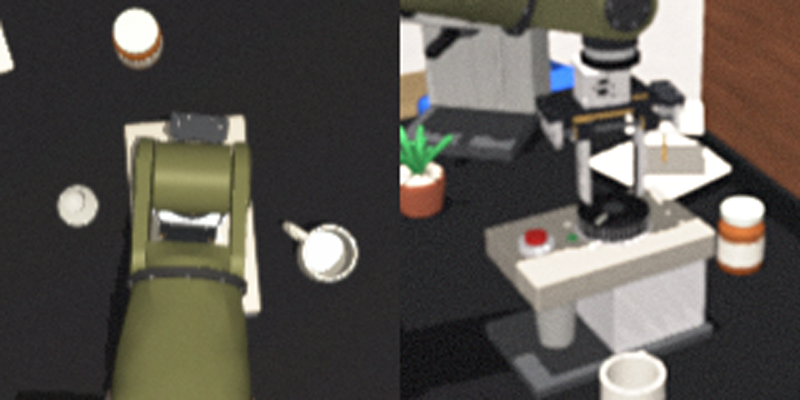

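Both fingers hang over the dial. The dial's grey disc was at about (235.6,183) in the first side view, so I'll use that as a cross-check while descending.

```bash
python3 - <<'E'
from h import *
s=dict(np.load("side0.npz"));print(ray(s,(235.6,183),198),proj(s,(559,0.4,198)))
E
```

```text
[561.07044002  -3.17491079 198.        ] [234.55567846 182.66398272]
```

jog_arm:
  commands:
    - [0.001,0.002,-0.006,0,0,0,0.65]
    - [0.001,0.002,-0.012,0,0,0,0.65]
    - [0.001,0.002,-0.014,0,0,0,0.65]
    - [0.001,0.002,-0.015,0,0,0,0.65]
    - [0.001,0.002,-0.016,0,0,0,0.65]
    - [0.001,0.002,-0.016,0,0,0,0.65]
    - [0.001,0.002,-0.016,0,0,0,0.65]
    - [0.001,0.002,-0.016,0,0,0,0.65]
    - [0.001,0.002,-0.016,0,0,0,0.65]
    - [0.001,0.002,-0.016,0,0,0,0.65]

```text
clock: 3.95
eef_pos: [558.9, 0.0, 199.1]
eef_rot: [-3.142, 0.0, 1.444]
wrist_force: [0.5, -0.9, 0.3]
finger_gap: 61.3
```

jog_arm:
  commands:
    - [0,0,-0.001,0,0,0,0.65]
    - [0,0,-0.001,0,0,0,0.65]
    - [0,0,-0.0015,0,0,0,0.65]
    - [0,0,-0.0015,0,0,0,0.65]
    - [0,0,-0.002,0,0,0,0.65]
    - [0,0,-0.002,0,0,0,0.65]
    - [0,0,-0.002,0,0,0,0.65]
    - [0,0,-0.002,0,0,0,0.65]
    - [0,0,-0.002,0,0,0,0.65]
    - [0,0,-0.002,0,0,0,0.65]

```text
clock: 5.2
eef_pos: [559.0, 0.0, 198.2]
eef_rot: [3.14, -0.0, 1.444]
wrist_force: [-3.3, -0.7, 11.2]
finger_gap: 61.4
```

jog_arm:
  commands:
    - [0,0,-0.0004,0,0,0,0.65]
    - [0,0,-0.0004,0,0,-0.03,0.65]
    - [0,0,-0.0004,0,0,-0.07,0.65]
    - [0,0,-0.0004,0,0,-0.11,0.65]
    - [0,0,-0.0004,0,0,-0.15,0.65]
    - [0,0,-0.0004,0,0,-0.19,0.65]
    - [0,0,-0.0004,0,0,-0.23,0.65]
    - [0,0,-0.0004,0,0,-0.26,0.65]
    - [0,0,-0.0004,0,0,-0.29,0.65]
    - [0,0,-0.0004,0,0,-0.29,0.65]

```text
clock: 6.45
eef_pos: [559.3, 0.6, 198.2]
eef_rot: [3.141, -0.002, 0.836]
wrist_force: [-4.5, 3.9, 14.2]
finger_gap: 61.2
```

```bash
python3 - <<'E'
from cell import manip,camera
import cv2,numpy as np
s=manip.read_state();print(s["eef_pos"],s["eef_rot"],s["wrist_force"],s["moment"],s["finger_gap"])
b=camera("side")["pixels"][140:240,180:300]
cv2.imwrite("pics/a2.png",cv2.resize(b,None,fx=5,fy=5,interpolation=cv2.INTER_CUBIC))
E
```

```text
[559.28423374   0.60439297 198.17353858] [ 3.14068267e+00 -2.05981773e-03  8.35994194e-01] [-4.51862108  3.90112091 14.16263598] [ 0.84236453  0.89258578 -0.02950055] 61.179780498481705
```

View pics/a2.png

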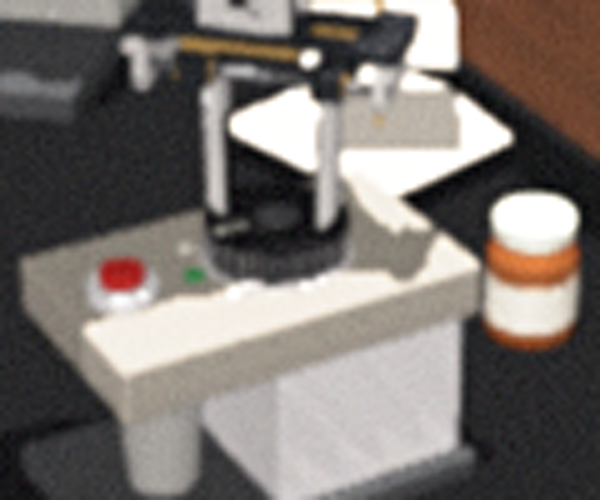

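The side view shows the pointer turned most of the way towards the green mark. I'll lift the fingers straight up and measure.

jog_arm:
  commands:
    - [0,0,0.003,0,0,0,0.65]
    - [0,0,0.01,0,0,0,0.65]
    - [0,0,0.03,0,0,0,0.65]
    - [0,0,0.05,0,0,0,0.5]
    - [0,0,0.05,0,0,0,0.3]
    - [0,0,0.05,0,0,0,0.0]
    - [0,0,0.05,0,0,0,0]
    - [0,0,0.05,0,0,0,0]
    - [0,0,0.05,0,0,0,0]
    - [0,0,0.05,0,0,0,0]

```text
clock: 7.75
eef_pos: [558.9, 0.0, 246.6]
eef_rot: [-3.142, 0.0, 0.837]
wrist_force: [0.3, 0.4, -0.8]
finger_gap: 0.2
```

```bash
cat > m.py <<'E'
from cell import manip,camera
from h import *
import sys
s=manip.read_state();print(s["eef_pos"],s["eef_rot"],s["wrist_force"],s["finger_gap"])
c=camera("side");b=c["pixels"][140:240,180:300]
cv2.imwrite(sys.argv[1],cv2.resize(b,None,fx=5,fy=5,interpolation=cv2.INTER_CUBIC))
def ptr(c):
    g=cv2.cvtColor(c["pixels"],cv2.COLOR_BGR2GRAY).astype(float);L=[]
    off=ray(c,OFF,198)
    for v in range(160,215):
        for u in range(205,265):
            q=ray(c,(u,v),198)-off;r=np.hypot(q[0],q[1])
            if 16<r<42:L.append((g[v,u],q[0],q[1]))
    L=np.array(L);t=0.5*(L[:,0].max()+np.median(L[:,0]));k=L[L[:,0]>t];P=(k[:,1:]*k[:,:1]).sum(0)/k[:,0].sum()
    return len(k),np.arctan2(P[1],P[0]),np.hypot(*P)
OFF=(235.1,182.9)
print("before",ptr(dict(np.load("side0.npz"))));print("now",ptr(c))
E
python3 m.py pics/a3.png
```

```text
[5.58934169e+02 2.83704559e-02 2.46579315e+02] [-3.14154050e+00  3.12079448e-05  8.36618113e-01] [ 0.29105273  0.37461819 -0.78186003] 0.24413584572814723
before (13, np.float64(-2.5519609777175982), np.float64(29.795847872281037))
now (10, np.float64(3.1119044294305747), np.float64(33.63679259610807))
```

View pics/a3.png

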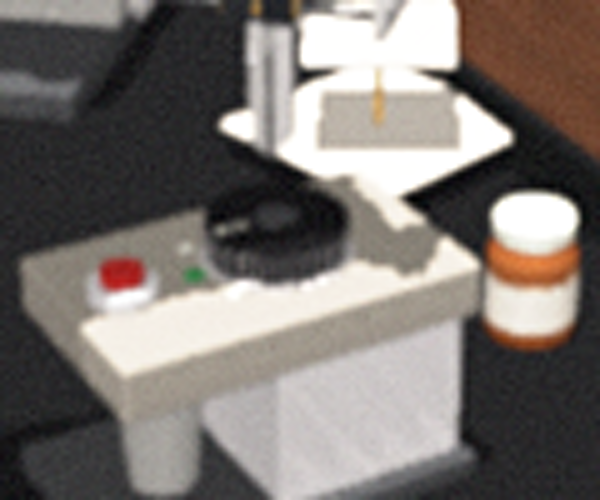

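The side view gives about 0.62 rad clockwise, one click, with the pointer at the green mark. Now I'll move above the button with the fingers shut.

jog_arm:
  commands:
    - [-0.04,-0.003,0,0,0,0,0]
    - [-0.08,-0.005,0,0,0,0,0]
    - [-0.1115,-0.0075,0,0,0,0,0]
    - [-0.1115,-0.0075,-0.015,0,0,0,0]
    - [-0.1115,-0.0075,-0.03,0,0,0,0]
    - [-0.1115,-0.0075,-0.04,0,0,0,0]
    - [-0.1115,-0.0075,-0.045,0,0,0,0]
    - [-0.1115,-0.0075,-0.045,0,0,0,0]
    - [-0.1115,-0.0075,-0.045,0,0,0,0]
    - [-0.1115,-0.0075,-0.045,0,0,0,0]

```text
clock: 9.05
eef_pos: [447.6, -7.5, 202.0]
eef_rot: [3.141, -0.0, 0.837]
wrist_force: [-0.1, 0.4, 0.2]
finger_gap: 0.3
```

```bash
python3 m.py pics/a4.png
```

```text
[447.60721886  -7.50215136 201.96546275] [ 3.14107630e+00 -3.83773068e-04  8.36587482e-01] [-0.1102621   0.40571174  0.21642279] 0.31020692860418025
before (13, np.float64(-2.5519609777175982), np.float64(29.795847872281037))
now (13, np.float64(3.120481032496814), np.float64(30.243262758399162))
```

View pics/a4.png

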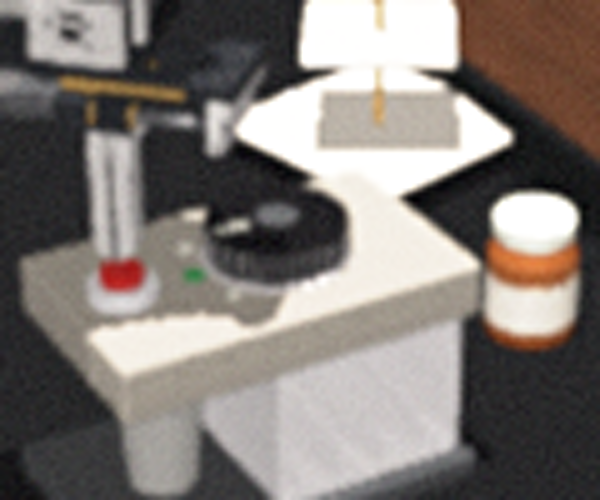

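The fingers are centred above the button, and the pointer still aims at the green mark. Pressing now.

jog_arm:
  commands:
    - [0,0,-0.004,0,0,0,0]
    - [0,0,-0.008,0,0,0,0]
    - [0,0,-0.011,0,0,0,0]
    - [0,0,-0.013,0,0,0,0]
    - [0,0,-0.015,0,0,0,0]
    - [0,0,-0.0165,0,0,0,0]
    - [0,0,-0.017,0,0,0,0]
    - [0,0,-0.017,0,0,0,0]
    - [0,0,-0.017,0,0,0,0]
    - [0,0,-0.017,0,0,0,0]

```text
clock: 10.35
eef_pos: [447.5, -7.5, 186.0]
eef_rot: [3.141, -0.001, 0.837]
wrist_force: [-9.7, 0.4, 18.6]
finger_gap: 0.5
```

At z = 186.0 the force is 18.6 N, well above the 5 N spring, so the button is on its stop. Releasing it and moving up and back, clear of the top camera.

jog_arm:
  commands:
    - [0,0,0.005,0,0,0,0]
    - [0,0,0.015,0,0,0,0]
    - [0,0,0.04,0,0,0,0]
    - [0,0,0.08,0,0,0,0]
    - [-0.01,-0.05,0.1,0,0,0,0]
    - [-0.03,-0.1,0.1,0,0,0,0]
    - [-0.06,-0.15,0.1,0,0,0,0]
    - [-0.1,-0.2,0.1,0,0,0,0]
    - [-0.12,-0.25,0.1,0,0,0,0]
    - [-0.14,-0.3,0.1,0,0,0,0]

```text
clock: 11.6
eef_pos: [306.3, -309.1, 285.2]
eef_rot: [3.141, 0.0, 0.836]
wrist_force: [1.1, 0.0, 0.4]
finger_gap: 0.8
```

```bash
python3 m.py pics/a5.png; python3 - <<'E'
from cell import camera
from h import *
c=camera("top");p=c["pixels"];np.savez("top1.npz",**c)
cv2.imwrite("pics/t5.png",np.hstack([cv2.resize(p[160:255,225:290],(390,570),interpolation=cv2.INTER_CUBIC),cv2.resize(p[90:290,90:230],(399,570))]))
for k,v in measure(c).items():print(k,v)
a=dict(np.load("top0.npz"))["pixels"].astype(int)
g=cv2.cvtColor(p,cv2.COLOR_BGR2GRAY).astype(float);ctr=ray(c,(255.7,199.7),198);L=[]
for v in range(180,222):
  for u in range(238,275):
    q=ray(c,(u,v),198)-ctr;r=np.hypot(q[0],q[1])
    if 16<r<43:L.append((g[v,u],*q[:2]))
L=np.array(L);k=L[L[:,0]>120];P=k[:,1:].mean(0);print("pointer",len(k),np.arctan2(P[1],P[0]),np.hypot(*P))
E
```

```text
[ 306.30919666 -309.08873172  285.18499509] [3.14062962e+00 7.95594716e-05 8.36182971e-01] [1.09062917 0.01100901 0.43680443] 0.7508656652379954
before (13, np.float64(-2.5519609777175982), np.float64(29.795847872281037))
now (16, np.float64(-2.926894284518288), np.float64(23.145237376363152))
red (array([258.70175439, 234.35087719]), 57, array([447.67090158,  -7.17932217, 192.        ]))
green (array([257.5       , 218.71428571]), 14, array([498.71926673,  -4.35595201, 170.        ]))
pointer 18 -3.0572422354513744 31.961507754104474
```

View pics/t5.png

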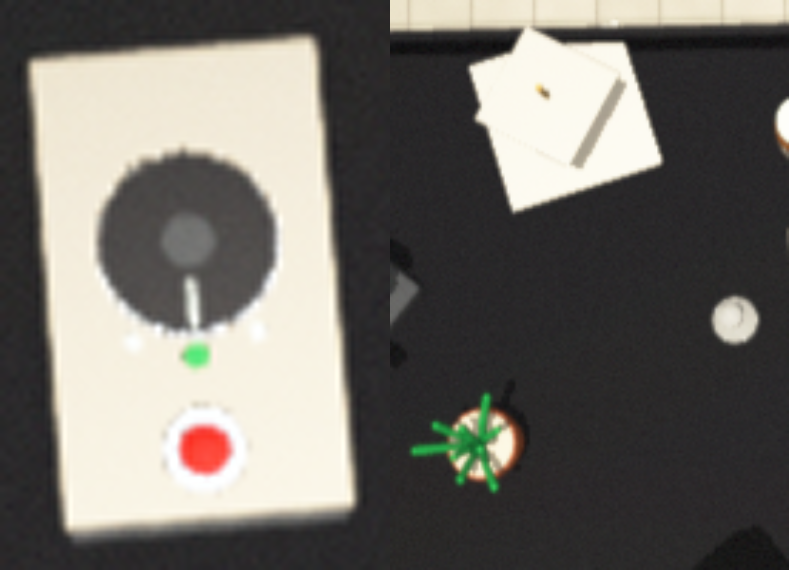

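View pics/a5.png

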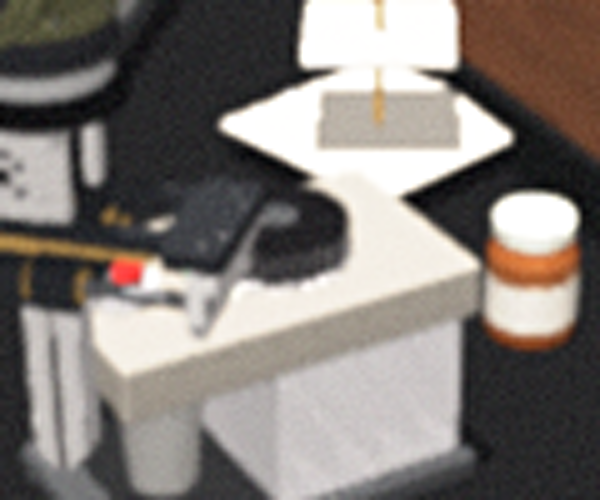

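```bash
python3 - <<'E'
from cell import manip
import numpy as np
print(np.abs(manip.read_state()["qd"]).max());print(manip.sign_off())
E
```

```text
0.0941930797404509
the job is handed in; nothing more can be done
None
```

The dial is one click clockwise at the green mark, the dose button has been pressed fully down and released, and I handed the job in at about 11.7 s.

- **Dial:** I pressed two spread fingertips on its top with about 14 N in all and turned them about 0.6 rad clockwise. After I lifted off, the top view put the pointer at -3.057 rad and the green mark at -3.063 rad, so it is clicked in.
- **Button:** I then pressed it with the shut fingers to z = 186.0 mm with 18.6 N, which matches 6 mm of travel onto its stop. There was also about 10 N sideways that I did not look into. Afterwards the top view showed the button at the same pixel position as at the start, so by that check it came back up.
- **Other things:** The tool stayed well above the loose items. In the final views the tamper, succulent and jar looked undisturbed; I did not re-measure the mugs, the tin or the dosing cup.
- **Checks that disagreed:** The side view put the dial about 4 mm from the top view's position. Its pointer angles were offset by about 0.1 rad, though it also showed about 0.62 rad of turn. Its last pointer reading is invalid because the gripper was in the way.
- **At hand-in:** The arm was in free air and still settling, with the fastest joint at 0.09 rad/s.

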